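# Put a pan of clay buttons in the craft oven

### The job

Pull the little oven's glass door all the way down, which draws its wire rack out, and set the small dark pan of clay buttons flat on the rack, keeping the pan level. Then push the door back up until it is fully shut with the pan inside, and leave the button jar and the two thread spools undisturbed.

Things in the scene. Friction and masses are not known exactly. Their poses are not given: they have to be found in the camera images.
- oven: Cream mini oven, fixed, 150 deep (x) x 225 wide (y) x 188 mm high. Origin: centre of its underside, on the table; -x points out of its front, y along its width, z up. The glass door fills the +y part of the front; the column with two fixed dials at the -y end needs no handling. Front face at x = -75 mm, roof at z = 188 mm.
- oven_door (a joint): Door angle about its lower edge: 0 shut (upright), grows as it comes down towards the robot, 1.45 fully open, almost level. A light spring pulls it shut below about 0.15 rad; it rests in between; past about 0.35 rad it sinks open by its own weight, damped, and stays open. A few newtons at the grip move it. It draws the wire rack 102 mm out of the oven as it opens and pushes it in as it shuts.
- door_hinge (a point): Middle of the door's hinge line, 50 mm above the table, at x = -81.5, y = +19 mm in the oven's frame. Axes turn with the door: z from the hinge along the door to its free edge, -x out of its outer face, y along the hinge. Door panel 171 wide, 130 high, 12 mm thick, mid-plane through the hinge.
- door_grip (a point): Centre of the door's black roller handle, 36 mm long along y, 19 mm diameter, just beyond the free edge: x = -32, z = 148 mm in the door_hinge frame. 198 mm above the table when shut, 36 mm when open. Pinched by its two flat ends (fingers closing along y) by a tool that points down or leans back, it can be led all the way down and back up; it turns between the pads. Axes as the door.
- rack_mid (a point): Centre of the top of the wire rack: 115 deep (x) x 146 mm wide (y), level, 110 mm above the table, axes as the oven. Door shut: inside, 11.5 mm in front of the oven's centre; open: 38 mm in front of the front face. A 14 mm wire stop runs along its back (+x) edge; ears 22 mm high at y = +-73. Set the pan 10 to 20 mm towards -x of this point, the tool leaning away from the oven if need be.
- pan: Small dark baking pan, six coloured clay buttons stuck to its floor, 64 (x) x 58 (y) x 16 mm high, 0.14 kg. Origin: centre of its underside. It lies flat left of where the door comes down; grasp it across its 58 mm (y) width. Obstacle for the arm: a tall fixed bundle of wooden slats (x = 0.23, y = 0.21 m, 85 mm thick, 0.46 m high) at the robot's left; fold the arm back to turn past it.
- button_jar: Clear jar of buttons with grey lid, 64 mm diameter, 90 mm high, loose on the table. Origin: centre of its underside.
- red_spool: Wooden spool of red thread standing on end, 34 mm diameter, 44 mm high, loose. Origin: centre of its underside.
- orange_spool: Wooden spool of orange thread standing on end, 32 mm diameter, 38 mm high, loose. Origin: centre of its underside.

How it is judged:
By the outcome, as a careful person would: the job done as asked, in the order asked, and still so for the second after the job is handed in, with the robot touching nothing.
It also fails if it takes over 64 s, if anything falls off the work surface, if the arm or the gripper's body presses on something with over 40 N, if the wrist force passes 120 N, or if a joint passes its speed limit or range.

### The arm

A 7-joint arm with a two-finger parallel gripper is mounted at the origin on a cart in front of the work surface, level with it; the furniture and walls round the work are solid. World frame = base frame: x ahead of the robot, y to its left, z up, the work surface at z = 0. Lengths are in m, angles in rad, forces in N, time in s.
With the tool pointing down it reaches from about 0.4 to 0.925 m from the base axis. Payload 5.6 kg.
Tool frame: the origin (TCP) lies on the centre line of the jaws, within the pads' length; the fingertips stand 14 mm ahead of it and the grasp point (between the pads) lies 5 mm behind it; z points along the fingers, y is the line along which they close (so a half turn about z gives the same grasp; the last joint's range is limited). The gripper opens to 85 mm and grips with 20 to 120 N. Pads are 22 mm wide; open, the fingers measure 114 mm over their backs; the gripper's body (76 mm by 85 mm) begins 54 mm behind the grasp point. The pads swing forward as they close: fully open they stand 13 mm farther back than shut.
Start: joints at [-1.377, 0.468, -0.012, 1.603, 0.006, 1.071, -0.056], TCP at [0.153, 0.632, 0.245] pointing down, gripper open.
Joint ranges: [-2.53, 2.53], [-0.31, 2.02], [-1.57, 1.55], [0.28, 2.44], [-1.29, 4.43], [0.15, 1.84], [-2.92, 2.92]. Speed limits (rad/s): [2.57, 2.57, 3.14, 3.14, 3.14, 3.14, 3.14].

### API

Orientations are given as a 3x3 rotation matrix whose columns are the frame's x, y, z axes.
In Python, from station import arm gives the robot as it stands.
- The arm moves only by the tool play_rows, never from a script. Its argument "plan" is one flat list of numbers, 7 for each row, row after row: the finger opening in mm, from 0 to 85.4, then the shift along the tool's x, y, z in units of 30 mm (1.0 is 30 mm), then the turn, a rotation vector about the tool's x, y, z in units of 8 degrees (1.0 is 8 degrees). In form: [fingers, tx, ty, tz, ax, ay, az, fingers, tx, ty, tz, ax, ay, az, ...]. A call has exactly 5 rows; each row shifts and turns the commanded pose from where the row before left it, along the tool's axes as they then stand; what a row does not reach is not made up. A row lasts 1/10 s, in which the tool goes at most 50 mm and 8.59 degrees, less where a joint would pass 70% of its speed; a pose out of reach is approached as far as the arm can. A call is refused whole if a number of a shift passes 1 or a number of a turn 1, either way. A call with a gripper value outside its range is refused whole. The fingers move at their own pace and stop on an object; the grip force is fixed at half the most. Time passes only in rows, so rows that do not move let the fingers close, or fill a call up. It gives the time, the measured TCP pose, the force, the opening and the grip force at its end, in the units of the state.
- arm.sense(): the state, without advancing time (a new reading comes with each control period).
- arm.read_camera(name): name is "side" or "top"; returns (picture, depth): 420x560x3 uint8, blue, green, red; 420x560 float32, m along the optical axis (not along the pixel's ray), 0 where there is no reading.
- arm.get_calibration(name): a dict with "fx", "fy", "cx", "cy" (pixels), "R" (3x3) and "t" (3): a world point X has camera coordinates R X + t. Camera axes: x right, y down, z forward; pixel columns grow to the right and rows downward; lengths in m; the calibration is good to about 2 mm. A picture is of the moment at which its call begins. get_calibration takes no time and is no camera call.
- arm.hand_in(): hands the job in; it is judged then, once.
Trained networks look in the newest picture that a camera, given by its name, has taken for a name from the list of things; names that differ only in an ending like _2 or _b are one class to them, and where a whole thing is asked for, a point or a joint stands for the part that bears it (a point fixed in the world has none). Each returns a list of dicts, best first, with "conf" (0 to 1); they miss things now and then, are a little off and sometimes report something else, mostly with a low value. They report only what shows in the picture. A call takes as long as a camera call.
- arm.masks_of(camera, name): "region" (420x560 bool, what is visible of it).
- arm.mark_of(camera, name): "position" ([x, y, z] in m, in world coordinates, good to about 4 mm: a listed point, or the origin of a listed thing).
The state is a dict: "t": time; "joint_positions": joint angles; "qvel": joint speeds; "joint_efforts": joint torques, N m; "tcp_pos": TCP position; "orientation": TCP orientation; "contact_force": force on the tool from outside, world axes, zero at the start; "moment": the same for the moment, N m; "width": opening from 0.0 (shut) to 1.0 (fully open); "gripper_force": force on a finger pad.
Only numpy, scipy, OpenCV 4.12 (cv2) and the standard library are available. Lean on these libraries where they do the work, as an engineer would, in place of code of your own. Each camera call takes 0.05 s, during which the arm holds its last target. There are 200 camera calls.

## Working session

There is one attempt and no reset: what is moved stays moved. The work goes in short steps, Python scripts to look and compute and a tool call to move; the robot and the scene stay as the last step left them, time stands still between calls to the robot, and variables do not carry over. Pictures are saved under pics/ and viewed, at most 10 in all, crops included, and the job is handed in when it is done.

Besides the shell and the picture viewer there is one more tool, called after "Call:" as name(argument=value, ...), one argument or row to a line, values as JSON. play_rows: Moves the arm, as the interface text tells. Its arguments: {"type":"object","properties":{"plan":{"type":"array"}},"required":["plan"]}

```bash
ls; mkdir -p pics
python3 - <<'E'
from station import arm
import cv2,numpy as np
for c in("top","side"):
    p,d=arm.read_camera(c); cv2.imwrite(f"pics/{c}0.png",p)
    for n in("oven","door_grip","door_hinge","rack_mid","pan","button_jar","red_spool","orange_spool"):
        r=arm.mark_of(c,n)
        print(c,n,[(np.round(k["position"],3).tolist(),round(k["conf"],2)) for k in r[:2]])
s=arm.sense();print(s["t"],np.round(s["tcp_pos"],3),np.round(s["orientation"],3).tolist(),s["width"])
E
```

```text
pics
top oven []
top door_grip [([0.507, -0.043, 0.197], 0.61)]
top door_hinge [([0.526, -0.054, 0.047], 0.57)]
top rack_mid []
top pan [([0.456, 0.165, 0.002], 0.7)]
top button_jar [([0.475, -0.257, 0.002], 0.72)]
top red_spool [([0.425, 0.279, -0.002], 0.49)]
top orange_spool [([0.583, 0.113, -0.003], 0.6)]
side oven [([0.575, -0.123, -0.002], 0.69)]
side door_grip [([0.503, -0.035, 0.197], 0.62)]
side door_hinge [([0.528, -0.055, 0.048], 0.9)]
side rack_mid []
side pan [([0.453, 0.164, -0.0], 0.59)]
side button_jar [([0.477, -0.259, 0.001], 0.72)]
side red_spool [([0.427, 0.281, -0.0], 0.88)]
side orange_spool [([0.503, -0.032, 0.197], 0.73), ([0.583, 0.113, -0.001], 0.64)]
0.9 [0.153 0.632 0.245] [[-0.972, 0.235, 0.0], [0.235, 0.972, -0.0], [-0.0, -0.0, -1.0]] 0.9995476615931617
```

View pics/top0.png

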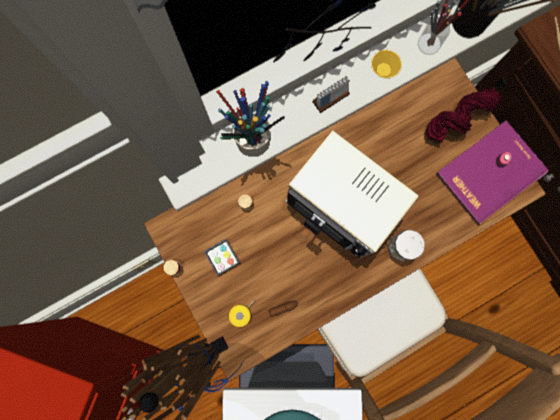

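View pics/side0.png

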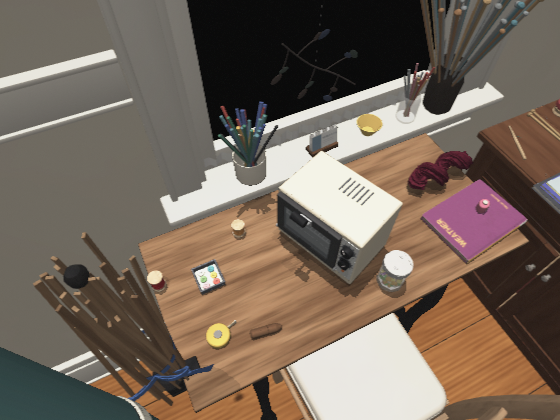

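```bash
cat > h.py <<'E'
from station import arm
import cv2,numpy as np
def cloud(c,d):
    k=arm.get_calibration(c);v,u=np.mgrid[:420,:560]
    P=np.stack([(u-k["cx"])/k["fx"]*d,(v-k["cy"])/k["fy"]*d,d],-1)
    return (P-np.array(k["t"]))@np.array(k["R"])
def fit(P):
    r=cv2.minAreaRect((P[:,:2]*1000).astype(np.float32)); return np.round(r[0],1),np.round(r[1],1),round(r[2],2)
def st():
    s=arm.sense();print(round(s["t"],2),"q",np.round(s["joint_positions"],3).tolist(),"p",np.round(s["tcp_pos"],4).tolist(),"R",np.round(s["orientation"],3).tolist(),"F",np.round(s["contact_force"],1).tolist(),"w",round(s["width"],3),round(s["gripper_force"],1))
    return s
E
python3 - <<'E'
from h import *
for c in("top","side"):
    k=arm.get_calibration(c); print(c,"cam",np.round(-np.array(k["R"]).T@np.array(k["t"]),2),k["fx"])
    p,d=arm.read_camera(c);W=cloud(c,d)
    m=(d>0)&(abs(W[...,2]-.188)<.006)&(W[...,0]>.4)&(W[...,0]<.8)&(abs(W[...,1])<.3)
    print(c,"roof",m.sum(),fit(W[m]))
    for n in("pan","red_spool","orange_spool","button_jar"):
        r=arm.masks_of(c,n)
        if r:
            M=r[0]["region"]&(d>0)&(W[...,2]>.008); Q=W[M]
            print(n,len(Q),fit(Q),np.round(np.percentile(Q[:,2],[2,50,98]),3),np.round(np.median(Q,0),3))
E
```

```text
top cam [0.38 0.03 1.15] 481.83269293830386
top roof 7981 (array([628. ,  13.2]), array([539. , 210.2]), 68.72)
pan 246 (array([452.7, 167.7]), array([65.4, 60. ]), 30.23) [0.008 0.014 0.02 ] [0.452 0.169 0.014]
red_spool 192 (array([426.8, 279.8]), array([32.6, 30.8]), 5.1) [0.014 0.043 0.048] [0.427 0.278 0.043]
orange_spool 152 (array([582.8, 112.8]), array([29.7, 30.4]), 3.55) [0.012 0.037 0.041] [0.582 0.112 0.037]
button_jar 852 (array([ 475.6, -257.6]), array([63.3, 63.1]), 83.41) [0.014 0.088 0.092] [ 0.475 -0.251  0.088]
side cam [ 0.05 -0.03  0.88] 408.2095160348754
side roof 6224 (array([626. ,  14.8]), array([536.8, 214.8]), 68.08)
pan 279 (array([452.8, 169.3]), array([67.9, 60.3]), 30.11) [0.008 0.015 0.02 ] [0.453 0.168 0.015]
red_spool 244 (array([425.6, 282. ]), array([31.1, 32.5]), 4.52) [0.01  0.043 0.047] [0.423 0.279 0.043]
orange_spool 166 (array([581.7, 114.3]), array([30.1, 30.4]), 56.7) [0.01  0.036 0.04 ] [0.579 0.114 0.036]
button_jar 1036 (array([ 476.3, -256. ]), array([63.7, 62.8]), 11.89) [0.012 0.087 0.091] [ 0.464 -0.251  0.087]
```

Call:
play_rows(
  plan=[85, 0, 0, -1, 0, 0, 0, 85, 0, 0, -1, 0, 0, 0, 85, 0, 0, -1, 0, 0, 0, 85, 0, 0, -1, 0, 0, 0, 85, 0, 0, -1, 0, 0, 0],
)

```text
t: 1.9
tcp_pos: [0.1525, 0.6317, 0.3966]
orientation: [[-0.972, 0.235, 0.0], [0.235, 0.972, 0.0], [-0.0, 0.0, -1.0]]
contact_force: [-0.1, 0.8, 1.1]
width: 0.992
gripper_force: 0.0
```

```bash
python3 -c "
from h import *
st()"
```

```text
1.9 q [-1.382, 0.366, -0.005, 1.41, 0.002, 1.365, -0.053] p [0.1525, 0.6317, 0.3966] R [[-0.972, 0.235, 0.0], [0.235, 0.972, 0.0], [-0.0, 0.0, -1.0]] F [-0.1, 0.8, 1.1] w 0.992 0.0
```

Run:
```python
from h import *
for c in("top","side"):
    p,d=arm.read_camera(c);W=cloud(c,d)
    r=arm.masks_of(c,"oven")
    if r:
        m=r[0]["region"]&(d>0)&(abs(W[...,2]-.188)<.006); 
        print(c,"roof",m.sum(),fit(W[m]))
        m=cv2.erode(m.astype(np.uint8),np.ones((3,3)))>0;print(fit(W[m]))
    r=arm.masks_of(c,"pan"); M=r[0]["region"]&(d>0)&(W[...,2]>.005);b=cv2.minAreaRect((W[M][:,:2]*1000).astype(np.float32)); print("pan",np.round(cv2.boxPoints(b)).tolist())
    for n in("door_grip","door_hinge","oven"):
        print(n,[(np.round(k["position"],3).tolist(),round(k["conf"],2)) for k in arm.mark_of(c,n)[:2]])
        for r in arm.masks_of(c,n)[:1]:
            M=r["region"]&(d>0);print(n,M.sum(),np.round(np.median(W[M],0),3))
```

```text
top roof 7707 (array([ 564. , -108.5]), array([224.9, 188.4]), 51.73)
(array([ 578.3, -120.2]), array([218.5, 143.9]), 51.54)
pan [[408.0, 177.0], [439.0, 125.0], [497.0, 159.0], [466.0, 211.0]]
door_grip [([0.504, -0.038, 0.197], 0.83)]
door_grip 1288 [ 0.515 -0.045  0.176]
door_hinge [([0.526, -0.053, 0.048], 0.72)]
door_hinge 1199 [ 0.513 -0.049  0.176]
oven [([0.578, -0.124, 0.001], 0.67)]
oven 9405 [ 0.566 -0.111  0.187]
side roof 5868 (array([ 561.7, -105.3]), array([224. , 194.9]), 51.63)
(array([ 576.8, -118.4]), array([217.5, 143.6]), 51.61)
pan [[408.0, 178.0], [439.0, 126.0], [497.0, 160.0], [466.0, 212.0]]
door_grip [([0.5, -0.032, 0.199], 0.97)]
door_grip 2197 [ 0.514 -0.055  0.129]
door_hinge [([0.527, -0.056, 0.049], 0.56)]
door_hinge 2300 [ 0.514 -0.056  0.13 ]
oven [([0.579, -0.124, -0.002], 0.71)]
oven 9965 [ 0.543 -0.113  0.186]
```

Call:
play_rows(
  plan=[85, 0, -0.9, -1, 0, 0, 0, 85, 0, -0.9, -1, 0, 0, 0, 85, 0, -0.9, -1, 0, 0, 0, 85, 0, -0.9, -1, 0, 0, 0, 85, 0, -0.9, -1, 0, 0, 0],
)

```text
t: 3.3
tcp_pos: [0.1205, 0.4994, 0.5467]
orientation: [[-0.972, 0.235, 0.0], [0.235, 0.972, 0.001], [-0.0, 0.001, -1.0]]
contact_force: [0.2, -0.0, 0.3]
width: 1.001
gripper_force: 0.0
```

Call:
play_rows(
  plan=[85, 0, -0.9, -1, 0, 0, 0, 85, 0, -0.5, -1, 0, 0, 0, 85, 0, -0.2, -0.8, 0, 0, 0, 85, 0, 0, 0, 0, 0, 0, 85, 0, 0, 0, 0, 0, 0],
)

```text
t: 3.8
tcp_pos: [0.1096, 0.4539, 0.6295]
orientation: [[-0.972, 0.235, 0.0], [0.235, 0.972, 0.001], [0.0, 0.001, -1.0]]
contact_force: [0.5, -0.9, -1.2]
width: 0.998
gripper_force: 0.0
```

```bash
python3 -c "
from h import *
st()"
```

```text
3.8 q [-1.389, 0.009, -0.017, 1.344, 0.0, 1.787, -0.072] p [0.1096, 0.4539, 0.6295] R [[-0.972, 0.235, 0.0], [0.235, 0.972, 0.001], [0.0, 0.001, -1.0]] F [0.5, -0.9, -1.2] w 0.998 0.0
```

Call:
play_rows(
  plan=[85, 0, 0, 0, 0, 0, 0.62, 85, 0, 0, 0, 0, 0, 0.62, 85, 0, 0, 0, 0, 0, 0.62, 85, 0, 0, 0, 0, 0, 0.62, 85, 0, 0, 0, 0, 0, 0.62],
)

```text
t: 4.3
tcp_pos: [0.1096, 0.4542, 0.6275]
orientation: [[-0.782, 0.624, -0.001], [0.624, 0.782, -0.003], [-0.002, -0.003, -1.0]]
contact_force: [0.2, -1.0, 0.3]
width: 0.996
gripper_force: 0.0
```

Call:
play_rows(
  plan=[85, -1, 0.16, 0, 0, 0, 0, 85, -1, 0.16, 0, 0, 0, 0, 85, -1, 0.16, 0, 0, 0, 0, 85, -1, 0.16, 0, 0, 0, 0, 85, -1, 0.16, 0, 0, 0, 0],
)

```text
t: 4.8
tcp_pos: [0.2431, 0.3791, 0.6276]
orientation: [[-0.784, 0.621, -0.001], [0.621, 0.784, -0.003], [-0.001, -0.003, -1.0]]
contact_force: [0.2, -0.4, 0.1]
width: 0.993
gripper_force: 0.0
```

Call:
play_rows(
  plan=[85, -1, 0.16, 0, 0, 0, 0, 85, -1, 0.16, 0, 0, 0, 0, 85, -1, 0.16, 0, 0, 0, 0, 85, -1, 0.16, 0, 0, 0, 0, 85, -1, 0.16, 0, 0, 0, 0],
)

```text
t: 5.3
tcp_pos: [0.3756, 0.3048, 0.6276]
orientation: [[-0.784, 0.621, -0.002], [0.621, 0.784, -0.002], [0.0, -0.003, -1.0]]
contact_force: [-0.0, 0.7, -0.2]
width: 0.999
gripper_force: 0.0
```

```bash
python3 -c "
from h import *
st()"
```

```text
5.3 q [-1.068, 0.026, 0.331, 1.332, -0.008, 1.788, 0.162] p [0.3756, 0.3048, 0.6276] R [[-0.784, 0.621, -0.002], [0.621, 0.784, -0.002], [0.0, -0.003, -1.0]] F [-0.0, 0.7, -0.2] w 0.999 0.0
```

Call:
play_rows(
  plan=[85, -1, -0.6, 0, 0, 0, 0, 85, -1, -0.6, 0, 0, 0, 0, 85, -1, -0.6, 0, 0, 0, 0, 85, -1, -0.6, 0, 0, 0, 0, 85, -1, -0.6, 0, 0, 0, 0],
)

```text
t: 5.8
tcp_pos: [0.4366, 0.1405, 0.6277]
orientation: [[-0.784, 0.621, -0.002], [0.621, 0.784, -0.002], [0.001, -0.003, -1.0]]
contact_force: [0.4, 0.1, -0.5]
width: 0.994
gripper_force: 0.0
```

```bash
python3 -c "
from h import *
st()"
```

```text
5.8 q [-0.902, -0.039, 0.5, 1.39, 0.02, 1.788, 0.503] p [0.4366, 0.1405, 0.6277] R [[-0.784, 0.621, -0.002], [0.621, 0.784, -0.002], [0.001, -0.003, -1.0]] F [0.4, 0.1, -0.5] w 0.994 0.0
```

Call:
play_rows(
  plan=[85, -0.54, -0.33, 1, 0, 0, 0, 85, -0.54, -0.33, 1, 0, 0, 0, 85, -0.54, -0.33, 1, 0, 0, 0, 85, -0.54, -0.33, 1, 0, 0, 0, 85, -0.54, -0.33, 1, 0, 0, 0],
)

```text
t: 6.3
tcp_pos: [0.4687, 0.0519, 0.4765]
orientation: [[-0.784, 0.621, -0.002], [0.621, 0.784, -0.001], [0.001, -0.002, -1.0]]
contact_force: [0.8, -0.5, -0.7]
width: 1.001
gripper_force: 0.0
```

Call:
play_rows(
  plan=[85, -0.54, -0.33, 1, 0, 0, 0, 85, -0.54, -0.33, 1, 0, 0, 0, 85, -0.54, -0.33, 1, 0, 0, 0, 85, -0.54, -0.33, 1, 0, 0, 0, 85, -0.54, -0.33, 1, 0, 0, 0],
)

```text
t: 6.8
tcp_pos: [0.5011, -0.0372, 0.3267]
orientation: [[-0.784, 0.621, -0.002], [0.621, 0.784, -0.0], [0.001, -0.002, -1.0]]
contact_force: [0.8, 1.1, -0.3]
width: 0.997
gripper_force: 0.0
```

```bash
python3 -c "
from h import *
st()
for c in('top','side'):
    p,d=arm.read_camera(c);cv2.imwrite(f'pics/{c}1.png',p)
    for n in('door_grip','door_hinge'): print(c,n,[(np.round(k['position'],3).tolist(),round(k['conf'],2)) for k in arm.mark_of(c,n)[:2]])
"
```

```text
6.8 q [-0.651, 0.141, 0.739, 1.896, -0.103, 1.145, 1.026] p [0.5011, -0.0372, 0.3267] R [[-0.784, 0.621, -0.002], [0.621, 0.784, -0.0], [0.001, -0.002, -1.0]] F [0.8, 1.1, -0.3] w 0.997 0.0
top door_grip []
top door_hinge []
side door_grip []
side door_hinge []
```

Call:
play_rows(
  plan=[85, 0, 0, 0.89, 0, 0, 0, 85, 0, 0, 0.89, 0, 0, 0, 85, 0, 0, 0.89, 0, 0, 0, 85, 0, 0, 0.89, 0, 0, 0, 85, 0, 0, 0.89, 0, 0, 0],
)

```text
t: 7.6
tcp_pos: [0.5029, -0.035, 0.1961]
orientation: [[-0.785, 0.619, 0.003], [0.619, 0.785, 0.001], [-0.001, 0.003, -1.0]]
contact_force: [-0.9, -0.4, 0.2]
width: 0.995
gripper_force: 0.0
```

```bash
python3 -c "
from h import *
st()
for c in('side',):
    p,d=arm.read_camera(c);cv2.imwrite(f'pics/{c}2.png',cv2.resize(p[120:320,180:440],None,fx=3,fy=3))
"
```

```text
7.6 q [-0.571, 0.323, 0.69, 2.038, -0.271, 0.866, 1.175] p [0.5029, -0.035, 0.1961] R [[-0.785, 0.619, 0.003], [0.619, 0.785, 0.001], [-0.001, 0.003, -1.0]] F [-0.9, -0.4, 0.2] w 0.995 0.0
```

View pics/side2.png

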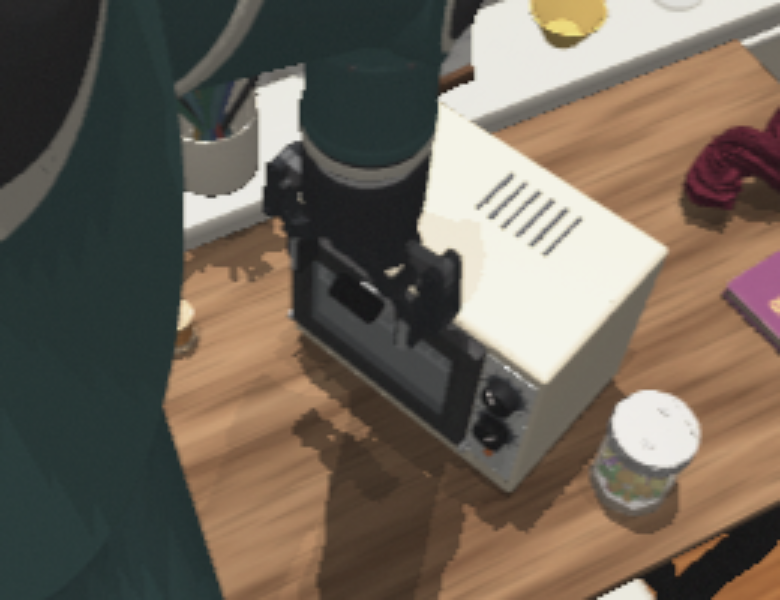

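The side view shows the open fingers at about (285,200) and (430,290) in the crop, straddling the black handle at (360,295). Next I close the gripper.

Call:
play_rows(
  plan=[25, 0, 0, 0.1, 0, 0, 0, 25, 0, 0, 0, 0, 0, 0, 25, 0, 0, 0, 0, 0, 0, 25, 0, 0, 0, 0, 0, 0, 25, 0, 0, 0, 0, 0, 0],
)

```text
t: 8.15
tcp_pos: [0.5035, -0.0357, 0.1947]
orientation: [[-0.784, 0.62, 0.004], [0.62, 0.784, 0.002], [-0.002, 0.004, -1.0]]
contact_force: [-0.1, 1.8, 6.3]
width: 0.412
gripper_force: 60.2
```

```bash
python3 -c "
from h import *
st()
import math
x=np.array([.784,-.621]);prev=(.1514*math.sin(.213),.1514*math.cos(.213))
# steps: a from 0 to 1.45; print tool shift units (x_t=-x_o outward, z_t down) per row
A=np.linspace(0,1.45,16)
for a in A[1:]:
    n=(.1514*math.sin(.213+a),.1514*math.cos(.213+a)); print(round(a,2),round((n[0]-prev[0])/.03,2),round((prev[1]-n[1])/.03,2)); prev=n
"
```

```text
8.15 q [-0.568, 0.326, 0.69, 2.039, -0.275, 0.863, 1.178] p [0.5035, -0.0357, 0.1947] R [[-0.784, 0.62, 0.004], [0.62, 0.784, 0.002], [-0.002, 0.004, -1.0]] F [-0.1, 1.8, 6.3] w 0.412 60.2
0.1 0.47 0.13
0.19 0.46 0.17
0.29 0.44 0.21
0.39 0.42 0.26
0.48 0.39 0.29
0.58 0.36 0.33
0.68 0.33 0.36
0.77 0.29 0.39
0.87 0.25 0.42
0.97 0.21 0.44
1.06 0.16 0.46
1.16 0.12 0.47
1.26 0.07 0.48
1.35 0.03 0.49
1.45 -0.02 0.49
```

Call:
play_rows(
  plan=[25, 0.47, 0, 0.13, 0, 0, 0, 25, 0.46, 0, 0.17, 0, 0, 0, 25, 0.44, 0, 0.21, 0, 0, 0, 25, 0.42, 0, 0.26, 0, 0, 0, 25, 0.39, 0, 0.29, 0, 0, 0],
)

```text
t: 8.65
tcp_pos: [0.4527, 0.0048, 0.1629]
orientation: [[-0.784, 0.62, 0.006], [0.62, 0.784, 0.002], [-0.004, 0.005, -1.0]]
contact_force: [1.5, 1.1, 5.2]
width: 0.404
gripper_force: 64.2
```

```bash
python3 -c "
from h import *
st()"
```

```text
8.65 q [-0.663, 0.284, 0.673, 2.18, -0.262, 0.748, 1.085] p [0.4527, 0.0048, 0.1629] R [[-0.784, 0.62, 0.006], [0.62, 0.784, 0.002], [-0.004, 0.005, -1.0]] F [1.5, 1.1, 5.2] w 0.404 64.2
```

Call:
play_rows(
  plan=[25, 0.36, 0, 0.33, 0, 0, 0, 25, 0.33, 0, 0.36, 0, 0, 0, 25, 0.29, 0, 0.39, 0, 0, 0, 25, 0.25, 0, 0.42, 0, 0, 0, 25, 0.21, 0, 0.44, 0, 0, 0],
)

```text
t: 9.15
tcp_pos: [0.418, 0.0324, 0.1037]
orientation: [[-0.785, 0.62, 0.004], [0.62, 0.785, 0.002], [-0.001, 0.004, -1.0]]
contact_force: [-0.7, 3.4, 4.4]
width: 0.407
gripper_force: 68.1
```

```bash
python3 -c "
from h import *
st()"
```

```text
9.15 q [-0.668, 0.352, 0.598, 2.286, -0.362, 0.587, 1.108] p [0.418, 0.0324, 0.1037] R [[-0.785, 0.62, 0.004], [0.62, 0.785, 0.002], [-0.001, 0.004, -1.0]] F [-0.7, 3.4, 4.4] w 0.407 68.1
```

Call:
play_rows(
  plan=[25, 0.16, 0, 0.46, 0, 0, 0, 25, 0.12, 0, 0.47, 0, 0, 0, 25, 0.07, 0, 0.48, 0, 0, 0, 25, 0.03, 0, 0.48, 0, 0, 0, 25, -0.02, 0, 0.45, 0, 0, 0],
)

```text
t: 9.65
tcp_pos: [0.409, 0.0397, 0.0329]
orientation: [[-0.785, 0.619, 0.001], [0.619, 0.785, 0.003], [0.001, 0.003, -1.0]]
contact_force: [-0.6, 5.8, 3.2]
width: 0.411
gripper_force: 71.7
```

Call:
play_rows(
  plan=[85, 0, 0, 0, 0, 0, 0, 85, 0, 0, 0, 0, 0, 0, 85, 0, 0, 0, 0, 0, 0, 85, 0, 0, 0, 0, 0, 0, 85, 0, 0, 0, 0, 0, 0],
)

```text
t: 10.15
tcp_pos: [0.4086, 0.0376, 0.033]
orientation: [[-0.784, 0.621, 0.001], [0.621, 0.784, 0.0], [-0.001, 0.001, -1.0]]
contact_force: [-0.4, 0.6, -0.5]
width: 0.994
gripper_force: 0.0
```

```bash
python3 -c "
from h import *
st()
for c in('top','side'):
    p,d=arm.read_camera(c);cv2.imwrite(f'pics/{c}3.png',p)
    for n in('door_grip','rack_mid','pan'): print(c,n,[(np.round(k['position'],3).tolist(),round(k['conf'],2)) for k in arm.mark_of(c,n)[:2]])
"
```

```text
10.15 q [-0.549, 0.498, 0.442, 2.32, -0.531, 0.416, 1.239] p [0.4086, 0.0376, 0.033] R [[-0.784, 0.621, 0.001], [0.621, 0.784, 0.0], [-0.001, 0.001, -1.0]] F [-0.4, 0.6, -0.5] w 0.994 0.0
top door_grip []
top rack_mid []
top pan [([0.458, 0.166, 0.004], 0.75)]
side door_grip [([0.409, 0.042, 0.037], 0.83)]
side rack_mid [([0.579, -0.123, -0.0], 0.53)]
side pan []
```

Call:
play_rows(
  plan=[85, 0, 0, -1, 0, 0, 0, 85, 0, 0, -1, 0, 0, 0, 85, 0, 0, -1, 0, 0, 0, 85, 0, 0, -1, 0, 0, 0, 85, 0, 0, -1, 0, 0, 0],
)

```text
t: 11.05
tcp_pos: [0.4079, 0.0374, 0.1836]
orientation: [[-0.784, 0.621, -0.0], [0.621, 0.784, -0.0], [0.0, -0.001, -1.0]]
contact_force: [0.0, 1.1, 0.2]
width: 0.996
gripper_force: 0.0
```

Call:
play_rows(
  plan=[85, 0.3, 0.86, 0, 0, 0, 0, 85, 0.3, 0.86, 0, 0, 0, 0, 85, 0.3, 0.86, 0, 0, 0, 0, 85, 0.3, 0.86, 0, 0, 0, 0, 85, 0.3, 0.86, 0, 0, 0, 0],
)

```text
t: 11.55
tcp_pos: [0.4531, 0.1677, 0.1826]
orientation: [[-0.784, 0.621, -0.0], [0.621, 0.784, 0.0], [0.0, 0.0, -1.0]]
contact_force: [0.1, 0.5, -0.2]
width: 0.995
gripper_force: 0.0
```

Call:
play_rows(
  plan=[85, 0, 0, 0, 0, 0, -0.86, 85, 0, 0, 0, 0, 0, -0.86, 85, 0, 0, 0, 0, 0, -0.86, 85, 0, 0, 0, 0, 0, -0.86, 85, 0, 0, 0, 0, 0, -0.86],
)

```text
t: 12.05
tcp_pos: [0.4528, 0.1666, 0.1824]
orientation: [[-0.998, 0.064, -0.0], [0.064, 0.998, -0.0], [0.0, -0.0, -1.0]]
contact_force: [-0.4, 0.2, -0.2]
width: 0.997
gripper_force: 0.0
```

Call:
play_rows(
  plan=[85, 0, 0, 0, 0, 0, -0.86, 85, 0, 0, 0, 0, 0, -0.86, 85, 0, 0, 0, 0, 0, -0.86, 85, 0, 0, 0, 0, 0, -0.86, 85, 0, 0, 0, 0, 0, -0.86],
)

```text
t: 12.55
tcp_pos: [0.4528, 0.1665, 0.1824]
orientation: [[-0.86, -0.511, -0.0], [-0.511, 0.86, -0.0], [0.0, -0.0, -1.0]]
contact_force: [0.2, -0.7, 0.6]
width: 0.992
gripper_force: 0.0
```

Run:
```python
from h import *
st()
for c in('top','side'):
    p,d=arm.read_camera(c);cv2.imwrite(f'pics/{c}4.png',p);W=cloud(c,d)
    for n in('door_grip','rack_mid','pan','oven'): print(c,n,[(np.round(k['position'],3).tolist(),round(k['conf'],2)) for k in arm.mark_of(c,n)[:2]])
    H=np.array([.527,-.0558]);O=np.array([.578,-.1215]);x=np.array([.784,-.621]);y=np.array([.621,.784])
    for r in arm.masks_of(c,'rack_mid')[:1]:
        Q=W[r['region']&(d>0)&(abs(W[...,2]-.115)<.012)];L=(Q[:,:2]-O);print('rack',len(Q),np.round(np.percentile(L@x,[2,50,98]),3),np.round(np.percentile(L@y,[2,50,98]),3),np.round(np.percentile(Q[:,2],[5,50,95]),3))
```

```text
12.55 q [-0.765, 0.276, 0.4, 2.082, -0.147, 0.81, 1.829] p [0.4528, 0.1665, 0.1824] R [[-0.86, -0.511, -0.0], [-0.511, 0.86, -0.0], [0.0, -0.0, -1.0]] F [0.2, -0.7, 0.6] w 0.992 0.0
top door_grip [([0.413, 0.034, 0.032], 0.56)]
top rack_mid [([0.505, -0.033, 0.11], 0.96)]
top pan [([0.456, 0.167, 0.003], 0.84)]
top oven [([0.576, -0.123, -0.0], 0.59)]
rack 288 [-0.171 -0.14  -0.066] [-0.053  0.022  0.095] [0.105 0.108 0.112]
side door_grip [([0.41, 0.041, 0.036], 0.72)]
side rack_mid [([0.502, -0.037, 0.11], 0.7)]
side pan [([0.449, 0.166, 0.002], 0.86)]
side oven [([0.577, -0.123, -0.002], 0.63)]
rack 182 [-0.172 -0.073 -0.054] [-0.051  0.017  0.097] [0.106 0.109 0.122]
```

View pics/side4.png

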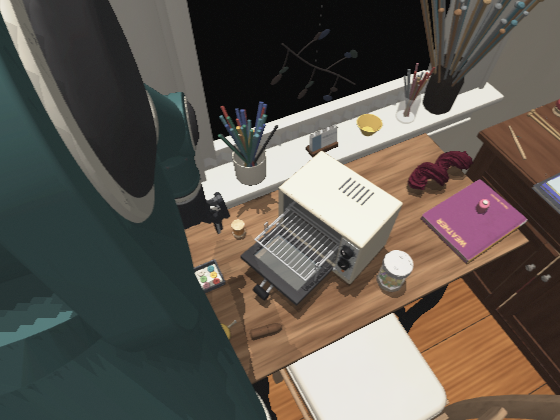

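The side view shows the door fully down with its handle at about (262,292), the rack out at (300,240), and the pan at (207,275) below the hand. Next I lower the hand onto the pan.

Call:
play_rows(
  plan=[85, 0, 0, 1, 0, 0, 0, 85, 0, 0, 1, 0, 0, 0, 85, 0, 0, 1, 0, 0, 0, 85, 0, 0, 1, 0, 0, 0, 85, 0, 0, 0.8, 0, 0, 0],
)

```text
t: 13.65
tcp_pos: [0.4526, 0.1666, 0.037]
orientation: [[-0.862, -0.506, -0.001], [-0.506, 0.862, -0.001], [0.001, -0.0, -1.0]]
contact_force: [-0.1, 0.4, 0.8]
width: 0.996
gripper_force: 0.0
```

Call:
play_rows(
  plan=[85, 0, 0, 0.35, 0, 0, 0, 85, 0, 0, 0.3, 0, 0, 0, 85, 0, 0, 0, 0, 0, 0, 85, 0, 0, 0, 0, 0, 0, 85, 0, 0, 0, 0, 0, 0],
)

```text
t: 14.15
tcp_pos: [0.4538, 0.1671, 0.0201]
orientation: [[-0.862, -0.506, 0.002], [-0.506, 0.862, 0.001], [-0.002, -0.0, -1.0]]
contact_force: [-0.5, -0.3, 0.3]
width: 0.995
gripper_force: 0.0
```

Run:
```python
from h import *
st()
p,d=arm.read_camera('top');W=cloud('top',d)
m=(d>0)&(np.hypot(W[...,0]-.453,W[...,1]-.167)<.09)
ys,xs=np.where(m);print(xs.min(),xs.max(),ys.min(),ys.max())
cv2.imwrite('pics/top5.png',cv2.resize(p[170:330,130:330],None,fx=3.5,fy=3.5))
```

```text
14.15 q [-0.642, 0.576, 0.267, 2.147, -0.333, 0.455, 1.986] p [0.4538, 0.1671, 0.0201] R [[-0.862, -0.506, 0.002], [-0.506, 0.862, 0.001], [-0.002, -0.0, -1.0]] F [-0.5, -0.3, 0.3] w 0.995 0.0
152 259 218 301
```

View pics/top5.png

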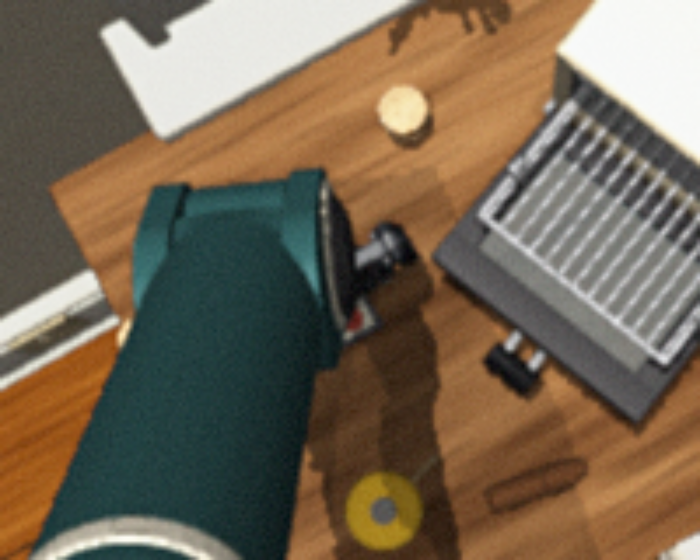

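The top view shows one finger at about (385,245), outside the pan, whose corner is at (360,315). The jaws straddle the pan, so I close.

Call:
play_rows(
  plan=[85, 0, 0, 0.1, 0, 0, 0, 50, 0, 0, 0, 0, 0, 0, 50, 0, 0, 0, 0, 0, 0, 50, 0, 0, 0, 0, 0, 0, 50, 0, 0, 0, 0, 0, 0],
)

```text
t: 14.7
tcp_pos: [0.4531, 0.1667, 0.0166]
orientation: [[-0.862, -0.506, -0.0], [-0.506, 0.862, 0.0], [-0.0, 0.0, -1.0]]
contact_force: [-1.5, -0.2, 7.2]
width: 0.661
gripper_force: 63.4
```

```bash
python3 -c "
from h import *
st()"
```

```text
14.7 q [-0.638, 0.583, 0.263, 2.147, -0.336, 0.45, 1.989] p [0.4531, 0.1667, 0.0166] R [[-0.862, -0.506, -0.0], [-0.506, 0.862, 0.0], [-0.0, 0.0, -1.0]] F [-1.5, -0.2, 7.2] w 0.661 63.4
```

Call:
play_rows(
  plan=[50, 0, 0, -0.5, 0, 0, 0, 50, 0, 0, -1, 0, 0, 0, 50, 0, 0, -1, 0, 0, 0, 50, 0, 0, -1, 0, 0, 0, 50, 0, 0, -1, 0, 0, 0],
)

```text
t: 15.2
tcp_pos: [0.4526, 0.1665, 0.152]
orientation: [[-0.862, -0.506, -0.001], [-0.506, 0.862, -0.0], [0.001, -0.0, -1.0]]
contact_force: [0.0, 1.4, -2.0]
width: 0.658
gripper_force: 65.1
```

Call:
play_rows(
  plan=[50, 0, 0, -1, 0, 0, 0.6, 50, 0, 0, -1, 0, 0, 0.7, 50, 0, 0, -0.3, 0, 0, 0.7, 50, 0, 0, 0, 0, 0, 0.7, 50, 0, 0, 0, 0, 0, 0.7],
)

```text
t: 15.7
tcp_pos: [0.4528, 0.1667, 0.2204]
orientation: [[-0.999, -0.052, 0.0], [-0.052, 0.999, 0.001], [-0.0, 0.001, -1.0]]
contact_force: [-0.8, 0.2, -2.2]
width: 0.661
gripper_force: 65.1
```

Call:
play_rows(
  plan=[50, 0, 0, 0, 0, 0, 0.7, 50, 0, 0, 0, 0, 0, 0.7, 50, 0, 0, 0, 0, 0, 0.7, 50, 0, 0, 0, 0, 0, 0.7, 50, 0, 0, 0, 0, 0, 0.7],
)

```text
t: 16.2
tcp_pos: [0.4526, 0.1665, 0.2198]
orientation: [[-0.906, 0.423, -0.001], [0.423, 0.906, -0.0], [0.001, -0.001, -1.0]]
contact_force: [-0.5, -0.2, -1.5]
width: 0.654
gripper_force: 65.1
```

Call:
play_rows(
  plan=[50, 0, 0, 0, 0, 0, 0.7, 50, 0, 0, 0, 0, 0, 0.6, 50, 0, 0, 0, 0, 0, 0.4, 50, 0, 0, 0, 0, 0, 0, 50, 0, 0, 0, 0, 0, 0],
)

```text
t: 16.7
tcp_pos: [0.4527, 0.1667, 0.2199]
orientation: [[-0.785, 0.62, -0.0], [0.62, 0.785, -0.0], [0.0, -0.0, -1.0]]
contact_force: [0.3, -0.9, -2.3]
width: 0.661
gripper_force: 65.1
```

Run:
```python
from h import *
s=st()
T=np.array([.4879,-.0259,0]);print(np.round(np.array(s["orientation"]).T@(T-np.array(s["tcp_pos"]))/.03,2))
```

```text
16.7 q [-0.978, 0.235, 0.643, 2.061, -0.179, 0.9, 0.666] p [0.4527, 0.1667, 0.2199] R [[-0.785, 0.62, -0.0], [0.62, 0.785, -0.0], [0.0, -0.0, -1.0]] F [0.3, -0.9, -2.3] w 0.661 65.1
[-4.9  -4.31  7.33]
```

Call:
play_rows(
  plan=[50, -0.3, -0.2, 0, 0, 0, 0, 50, -0.6, -0.51, 0, 0, 0, 0, 50, -0.6, -0.53, 0, 0, 0, 0, 50, -0.6, -0.53, 0, 0, 0, 0, 50, -0.6, -0.53, 0, 0, 0, 0],
)

```text
t: 17.2
tcp_pos: [0.4739, 0.0605, 0.2202]
orientation: [[-0.784, 0.621, 0.0], [0.621, 0.784, -0.0], [-0.0, 0.0, -1.0]]
contact_force: [-0.2, 0.0, -1.5]
width: 0.659
gripper_force: 65.1
```

Call:
play_rows(
  plan=[50, -0.6, -0.53, 0, 0, 0, 0, 50, -0.6, -0.53, 0, 0, 0, 0, 50, -0.6, -0.53, 0, 0, 0, 0, 50, -0.4, -0.42, 0, 0, 0, 0, 50, 0, 0, 0, 0, 0, 0],
)

```text
t: 17.7
tcp_pos: [0.488, -0.0296, 0.2203]
orientation: [[-0.781, 0.624, 0.001], [0.624, 0.781, -0.001], [-0.001, -0.001, -1.0]]
contact_force: [-0.2, 0.1, -1.6]
width: 0.658
gripper_force: 65.1
```

Run:
```python
from h import *
s=st()
T=np.array([.4879,-.0259,.1265]);print(np.round(np.array(s["orientation"]).T@(T-np.array(s["tcp_pos"]))/.03,2))
p,d=arm.read_camera('top');cv2.imwrite('pics/top6.png',cv2.resize(p[130:330,180:440],None,fx=3,fy=3))
```

```text
17.7 q [-0.641, 0.26, 0.741, 2.051, -0.221, 0.908, 1.116] p [0.488, -0.0296, 0.2203] R [[-0.781, 0.624, 0.001], [0.624, 0.781, -0.001], [-0.001, -0.001, -1.0]] F [-0.2, 0.1, -1.6] w 0.658 65.1
[0.08 0.1  3.13]
```

View pics/top6.png

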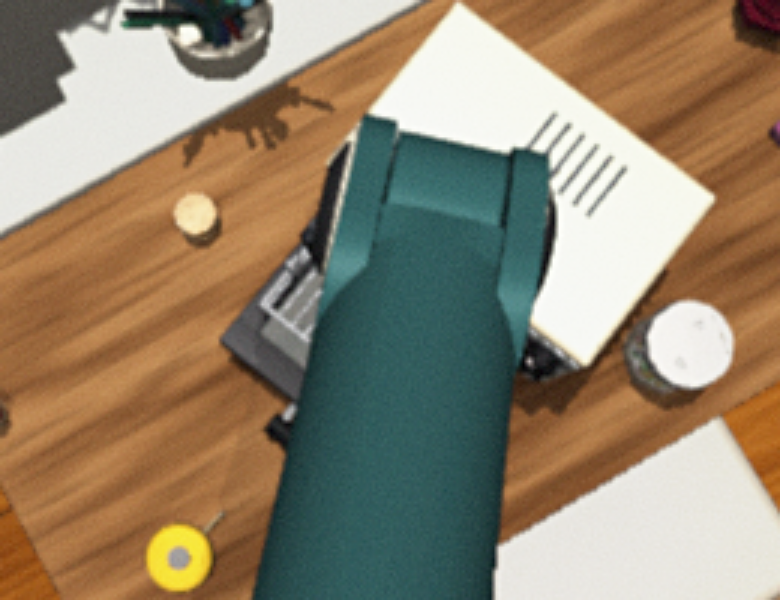

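The arm hides the pan from above, but the hand is over the rack as planned. I lower it in two steps.

Call:
play_rows(
  plan=[50, 0.05, 0.05, 0.5, 0, 0, 0, 50, 0, 0.03, 0.6, 0, 0, 0, 50, 0, 0, 0.6, 0, 0, 0, 50, 0, 0, 0.5, 0, 0, 0, 50, 0, 0, 0.5, 0, 0, 0],
)

```text
t: 18.25
tcp_pos: [0.4882, -0.0221, 0.1383]
orientation: [[-0.785, 0.619, -0.0], [0.619, 0.785, 0.0], [0.001, 0.0, -1.0]]
contact_force: [-0.5, -0.1, -1.5]
width: 0.659
gripper_force: 65.1
```

Run:
```python
from h import *
s=st()
T=np.array([.4879,-.0259,.1265]);print(np.round(np.array(s["orientation"]).T@(T-np.array(s["tcp_pos"]))/.03,2))
```

```text
18.25 q [-0.567, 0.401, 0.661, 2.112, -0.364, 0.741, 1.231] p [0.4882, -0.0221, 0.1383] R [[-0.785, 0.619, -0.0], [0.619, 0.785, 0.0], [0.001, 0.0, -1.0]] F [-0.5, -0.1, -1.5] w 0.659 65.1
[-0.07 -0.11  0.39]
```

Call:
play_rows(
  plan=[50, -0.05, -0.1, 0.1, 0, 0, 0, 50, 0, 0, 0.1, 0, 0, 0, 50, 0, 0, 0.1, 0, 0, 0, 50, 0, 0, 0.03, 0, 0, 0, 50, 0, 0, 0, 0, 0, 0],
)

```text
t: 18.75
tcp_pos: [0.4879, -0.0262, 0.1295]
orientation: [[-0.784, 0.621, 0.001], [0.621, 0.784, 0.0], [-0.0, 0.001, -1.0]]
contact_force: [1.2, 0.5, -1.3]
width: 0.659
gripper_force: 65.1
```

Run:
```python
from h import *
s=st()
T=np.array([.4879,-.0259,.1265]);print(np.round(np.array(s["orientation"]).T@(T-np.array(s["tcp_pos"]))/.03,2))
```

```text
18.75 q [-0.549, 0.416, 0.651, 2.117, -0.38, 0.722, 1.252] p [0.4879, -0.0262, 0.1295] R [[-0.784, 0.621, 0.001], [0.621, 0.784, 0.0], [-0.0, 0.001, -1.0]] F [1.2, 0.5, -1.3] w 0.659 65.1
[0.01 0.01 0.1 ]
```

Call:
play_rows(
  plan=[50, 0, 0, 0.04, 0, 0, 0, 50, 0, 0, 0.04, 0, 0, 0, 50, 0, 0, 0.03, 0, 0, 0, 50, 0, 0, 0, 0, 0, 0, 50, 0, 0, 0, 0, 0, 0],
)

```text
t: 19.25
tcp_pos: [0.4882, -0.0265, 0.1266]
orientation: [[-0.784, 0.621, 0.001], [0.621, 0.784, 0.0], [-0.001, 0.001, -1.0]]
contact_force: [-1.2, -0.8, 5.0]
width: 0.656
gripper_force: 65.9
```

Call:
play_rows(
  plan=[66, 0, 0, 0, 0, 0, 0, 72, 0, 0, 0, 0, 0, 0, 85, 0, 0, 0, 0, 0, 0, 85, 0, 0, 0, 0, 0, 0, 85, 0, 0, 0, 0, 0, 0],
)

```text
t: 19.75
tcp_pos: [0.4877, -0.0264, 0.1258]
orientation: [[-0.784, 0.621, -0.0], [0.621, 0.784, -0.0], [0.0, -0.0, -1.0]]
contact_force: [-0.6, -0.1, -0.4]
width: 0.997
gripper_force: 0.0
```

Call:
play_rows(
  plan=[85, 0, 0, -0.4, 0, 0, 0, 85, 0, 0, -0.6, 0, 0, 0, 85, 0, 0, -0.8, 0, 0, 0, 85, 0, 0, -0.8, 0, 0, 0, 85, 0, 0, -0.8, 0, 0, 0],
)

```text
t: 20.25
tcp_pos: [0.4876, -0.0267, 0.2296]
orientation: [[-0.784, 0.621, 0.0], [0.621, 0.784, -0.0], [-0.0, 0.0, -1.0]]
contact_force: [0.7, -0.4, 0.1]
width: 0.993
gripper_force: 0.0
```

Call:
play_rows(
  plan=[85, 0.9, 0.7, 0, 0, 0, 0, 85, 0.9, 0.7, 0, 0, 0, 0, 85, 0.9, 0.7, 0, 0, 0, 0, 85, 0.9, 0.7, 0, 0, 0, 0, 85, 0, 0, 0, 0, 0, 0],
)

```text
t: 20.75
tcp_pos: [0.4541, 0.1109, 0.2285]
orientation: [[-0.788, 0.615, -0.0], [0.615, 0.788, 0.002], [0.001, 0.001, -1.0]]
contact_force: [0.8, -0.9, 1.1]
width: 0.994
gripper_force: 0.0
```

Run:
```python
from h import *
s=st()
O=np.array([.578,-.1215]);x=np.array([.784,-.621]);y=np.array([.621,.784])
for c in('top','side'):
    p,d=arm.read_camera(c);W=cloud(c,d);cv2.imwrite(f'pics/{c}7.png',cv2.resize(p[130:330,180:440],None,fx=3,fy=3))
    for n in('door_grip','pan'): print(c,n,[(np.round(k['position'],3).tolist(),round(k['conf'],2)) for k in arm.mark_of(c,n)[:2]])
    for r in arm.masks_of(c,'pan')[:1]:
        Q=W[r['region']&(d>0)];L=Q[:,:2]-O;print(len(Q),fit(Q),np.round(np.percentile(L@x,[2,50,98]),3),np.round(np.percentile(L@y,[2,50,98]),3),np.round(np.percentile(Q[:,2],[5,50,95]),3))
```

```text
20.75 q [-0.913, 0.193, 0.683, 2.087, -0.156, 0.91, 0.766] p [0.4541, 0.1109, 0.2285] R [[-0.788, 0.615, -0.0], [0.615, 0.788, 0.002], [0.001, 0.001, -1.0]] F [0.8, -0.9, 1.1] w 0.994 0.0
top door_grip [([0.412, 0.035, 0.034], 0.58)]
top pan [([0.491, -0.028, 0.112], 0.63)]
876 (array([491.6, -29.9]), array([61.4, 77. ]), 51.65) [-0.162 -0.13  -0.098] [-0.011  0.019  0.048] [0.11  0.116 0.128]
side door_grip [([0.41, 0.045, 0.037], 0.83)]
side pan [([0.489, -0.03, 0.114], 0.97)]
819 (array([487.3, -24.6]), array([59.9, 65.6]), 50.3) [-0.163 -0.13  -0.1  ] [-0.009  0.021  0.047] [0.112 0.117 0.127]
```

View pics/side7.png

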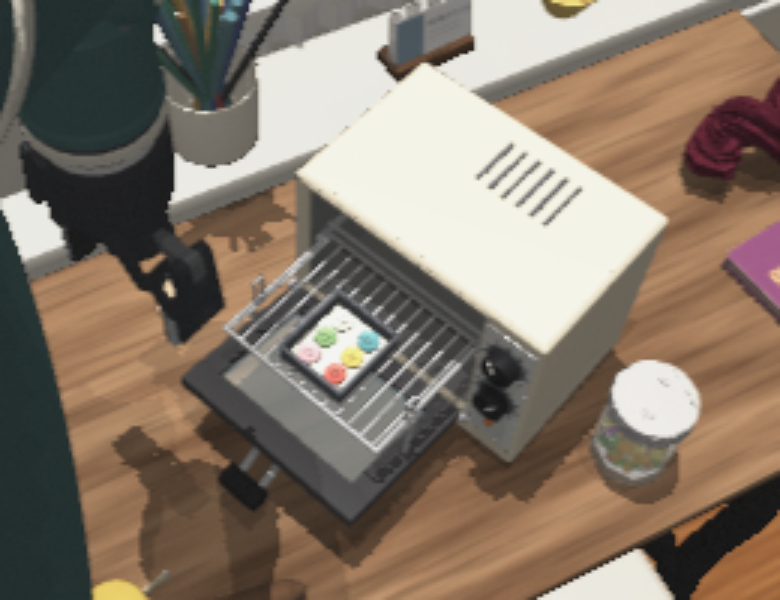

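The side view shows the pan flat and centred on the rack at about (340,345). The handle is at (243,485), and the jar and spools are undisturbed. Back to the handle.

Call:
play_rows(
  plan=[85, -0.06, -0.56, 0.5, 0, 0, 0, 85, -0.06, -0.56, 0.5, 0, 0, 0, 85, -0.06, -0.56, 0.5, 0, 0, 0, 85, -0.07, -0.57, 0.5, 0, 0, 0, 85, -0.07, -0.57, 0.5, 0, 0, 0],
)

```text
t: 21.65
tcp_pos: [0.4099, 0.0331, 0.1524]
orientation: [[-0.783, 0.622, 0.0], [0.622, 0.783, -0.0], [-0.0, 0.0, -1.0]]
contact_force: [0.6, -0.2, 0.4]
width: 0.994
gripper_force: 0.0
```

Call:
play_rows(
  plan=[85, 0, 0, 0.6, 0, 0, 0, 85, 0, 0, 0.6, 0, 0, 0, 85, 0, 0, 0.3, 0, 0, 0, 85, 0, 0, 0, 0, 0, 0, 85, 0, 0, 0, 0, 0, 0],
)

```text
t: 22.15
tcp_pos: [0.4105, 0.0339, 0.1082]
orientation: [[-0.784, 0.621, 0.0], [0.621, 0.784, -0.0], [-0.0, 0.0, -1.0]]
contact_force: [-0.6, -0.6, 0.5]
width: 0.993
gripper_force: 0.0
```

Run:
```python
from h import *
s=st()
T=np.array([.409,.0385,.032]);print(np.round(np.array(s["orientation"]).T@(T-np.array(s["tcp_pos"]))/.03,2))
```

```text
22.15 q [-0.704, 0.336, 0.628, 2.299, -0.352, 0.596, 1.093] p [0.4105, 0.0339, 0.1082] R [[-0.784, 0.621, 0.0], [0.621, 0.784, -0.0], [-0.0, 0.0, -1.0]] F [-0.6, -0.6, 0.5] w 0.993 0.0
[0.13 0.09 2.54]
```

Call:
play_rows(
  plan=[85, 0.13, 0.09, 0, 0, 0, 0, 85, 0, 0, 0.8, 0, 0, 0, 85, 0, 0, 0.8, 0, 0, 0, 85, 0, 0, 0.7, 0, 0, 0, 85, 0, 0, 0.24, 0, 0, 0],
)

```text
t: 22.65
tcp_pos: [0.4082, 0.0392, 0.0309]
orientation: [[-0.784, 0.62, -0.001], [0.62, 0.784, -0.0], [0.001, -0.001, -1.0]]
contact_force: [-0.4, -0.0, 0.2]
width: 0.995
gripper_force: 0.0
```

Call:
play_rows(
  plan=[85, 0, 0, 0, 0, 0, 0, 25, 0, 0, 0, 0, 0, 0, 25, 0, 0, 0, 0, 0, 0, 25, 0, 0, 0, 0, 0, 0, 25, 0, 0, 0, 0, 0, 0],
)

```text
t: 23.15
tcp_pos: [0.4095, 0.0392, 0.0323]
orientation: [[-0.784, 0.621, 0.002], [0.621, 0.784, 0.001], [-0.001, 0.002, -1.0]]
contact_force: [1.4, 1.3, 1.5]
width: 0.41
gripper_force: 63.1
```

Run:
```python
from h import *
s=st()
```

```text
23.15 q [-0.562, 0.503, 0.454, 2.319, -0.549, 0.418, 1.254] p [0.4095, 0.0392, 0.0323] R [[-0.784, 0.621, 0.002], [0.621, 0.784, 0.001], [-0.001, 0.002, -1.0]] F [1.4, 1.3, 1.5] w 0.41 63.1
```

Call:
play_rows(
  plan=[25, 0.01, 0, -0.25, 0, 0, 0, 25, 0.01, 0, -0.25, 0, 0, 0, 25, -0.03, 0, -0.49, 0, 0, 0, 25, -0.07, 0, -0.48, 0, 0, 0, 25, -0.12, 0, -0.47, 0, 0, 0],
)

```text
t: 23.65
tcp_pos: [0.4147, 0.035, 0.0911]
orientation: [[-0.784, 0.621, 0.003], [0.621, 0.784, -0.0], [-0.003, 0.002, -1.0]]
contact_force: [6.2, -0.1, -6.7]
width: 0.408
gripper_force: 60.3
```

Call:
play_rows(
  plan=[25, -0.16, 0, -0.46, 0, 0, 0, 25, -0.21, 0, -0.44, 0, 0, 0, 25, -0.25, 0, -0.42, 0, 0, 0, 25, -0.29, 0, -0.39, 0, 0, 0, 25, -0.33, 0, -0.36, 0, 0, 0],
)

```text
t: 24.15
tcp_pos: [0.4432, 0.0123, 0.1529]
orientation: [[-0.784, 0.621, 0.002], [0.621, 0.784, 0.001], [-0.001, 0.002, -1.0]]
contact_force: [6.1, 3.1, -8.8]
width: 0.41
gripper_force: 60.7
```

Run:
```python
from h import *
s=st()
O=np.array([.578,-.1215]);x=np.array([.784,-.621]);print("handle x,z vs hinge",(np.array(s["tcp_pos"])[:2]-O)@x+.0815, s["tcp_pos"][2]+.005-.05)
```

```text
24.15 q [-0.702, 0.294, 0.697, 2.206, -0.286, 0.726, 1.091] p [0.4432, 0.0123, 0.1529] R [[-0.784, 0.621, 0.002], [0.621, 0.784, 0.001], [-0.001, 0.002, -1.0]] F [6.1, 3.1, -8.8] w 0.41 60.7
handle x,z vs hinge -0.10732536096456251 0.1079051083094686
```

Call:
play_rows(
  plan=[25, -0.36, 0, -0.33, 0, 0, 0, 25, -0.39, 0, -0.29, 0, 0, 0, 25, -0.42, 0, -0.26, 0, 0, 0, 25, -0.44, 0, -0.21, 0, 0, 0, 25, -0.3, 0, -0.11, 0, 0, 0],
)

```text
t: 24.65
tcp_pos: [0.4868, -0.0224, 0.1887]
orientation: [[-0.784, 0.62, -0.002], [0.62, 0.784, 0.003], [0.003, 0.001, -1.0]]
contact_force: [-1.1, 6.5, 2.3]
width: 0.408
gripper_force: 60.8
```

Call:
play_rows(
  plan=[25, -0.24, 0, -0.08, 0, 0, 0, 25, -0.2, 0, -0.06, 0, 0, 0, 25, -0.15, 0, -0.04, 0, 0, 0, 25, 0, 0, 0, 0, 0, 0, 25, 0, 0, 0, 0, 0, 0],
)

```text
t: 25.15
tcp_pos: [0.5011, -0.0338, 0.1938]
orientation: [[-0.784, 0.621, -0.001], [0.621, 0.784, 0.002], [0.001, 0.001, -1.0]]
contact_force: [-0.2, 4.5, 5.0]
width: 0.407
gripper_force: 61.0
```

Run:
```python
from h import *
s=st()
O=np.array([.578,-.1215]);x=np.array([.784,-.621]);print("handle x,z vs hinge",(np.array(s["tcp_pos"])[:2]-O)@x+.0815, s["tcp_pos"][2]+.005-.05)
```

```text
25.15 q [-0.597, 0.331, 0.721, 2.043, -0.288, 0.867, 1.187] p [0.5011, -0.0338, 0.1938] R [[-0.784, 0.621, -0.001], [0.621, 0.784, 0.002], [0.001, 0.001, -1.0]] F [-0.2, 4.5, 5.0] w 0.407 61.0
handle x,z vs hinge -0.03327515648268432 0.1488343981813703
```

Call:
play_rows(
  plan=[25, -0.08, 0, 0, 0, 0, 0, 25, -0.06, 0, 0, 0, 0, 0, 25, -0.04, 0, 0, 0, 0, 0, 25, 0, 0, 0, 0, 0, 0, 25, 0, 0, 0, 0, 0, 0],
)

```text
t: 25.65
tcp_pos: [0.5054, -0.0372, 0.1948]
orientation: [[-0.785, 0.62, -0.0], [0.62, 0.785, 0.002], [0.002, 0.002, -1.0]]
contact_force: [-4.3, 3.5, 14.5]
width: 0.407
gripper_force: 61.9
```

Run:
```python
from h import *
s=st()
O=np.array([.578,-.1215]);x=np.array([.784,-.621]);print("handle x,z vs hinge",(np.array(s["tcp_pos"])[:2]-O)@x+.0815, s["tcp_pos"][2]+.005-.05, s["contact_force"][:2]@x)
```

```text
25.65 q [-0.586, 0.338, 0.72, 2.032, -0.293, 0.873, 1.198] p [0.5054, -0.0372, 0.1948] R [[-0.785, 0.62, -0.0], [0.62, 0.785, 0.002], [0.002, 0.002, -1.0]] F [-4.3, 3.5, 14.5] w 0.407 61.9
handle x,z vs hinge -0.027794556705236922 0.14984020145321886 -5.552597378025919
```

Shut, with a reaction force pushing back. I release the handle, lift clear and check.

Call:
play_rows(
  plan=[85, 0, 0, 0, 0, 0, 0, 85, 0, 0, 0, 0, 0, 0, 85, 0, 0, 0, 0, 0, 0, 85, 0, 0, 0, 0, 0, 0, 85, 0, 0, 0, 0, 0, 0],
)

```text
t: 26.15
tcp_pos: [0.5055, -0.0382, 0.1933]
orientation: [[-0.784, 0.621, -0.0], [0.621, 0.784, -0.0], [-0.0, -0.0, -1.0]]
contact_force: [-0.3, 0.3, 0.4]
width: 0.997
gripper_force: 0.0
```

Call:
play_rows(
  plan=[85, 0, 0, -0.6, 0, 0, 0, 85, 0, 0, -1, 0, 0, 0, 85, 0, 0, -1, 0, 0, 0, 85, 0, 0, -1, 0, 0, 0, 85, 0, 0, -1, 0, 0, 0],
)

```text
t: 26.65
tcp_pos: [0.5054, -0.0382, 0.3325]
orientation: [[-0.784, 0.621, -0.0], [0.621, 0.784, -0.0], [-0.0, -0.0, -1.0]]
contact_force: [0.5, 0.1, 0.3]
width: 0.997
gripper_force: 0.0
```

Call:
play_rows(
  plan=[85, 0.9, 0.7, 0, 0, 0, 0, 85, 0.9, 0.7, 0, 0, 0, 0, 85, 0.9, 0.7, 0, 0, 0, 0, 85, 0.9, 0.7, 0, 0, 0, 0, 85, 0, 0, 0, 0, 0, 0],
)

```text
t: 27.15
tcp_pos: [0.4719, 0.0996, 0.331]
orientation: [[-0.789, 0.615, -0.001], [0.615, 0.789, 0.001], [0.001, 0.0, -1.0]]
contact_force: [0.6, 0.1, 0.2]
width: 0.992
gripper_force: 0.0
```

Run:
```python
from h import *
s=st()
for c in('top','side'):
    p,d=arm.read_camera(c);W=cloud(c,d);cv2.imwrite(f'pics/{c}8.png',cv2.resize(p[120:320,180:440],None,fx=3,fy=3))
    for n in('door_grip','pan','button_jar','red_spool','orange_spool'): print(c,n,[(np.round(k['position'],3).tolist(),round(k['conf'],2)) for k in arm.mark_of(c,n)[:2]])
```

```text
27.15 q [-0.898, 0.084, 0.671, 1.931, -0.058, 1.147, 0.704] p [0.4719, 0.0996, 0.331] R [[-0.789, 0.615, -0.001], [0.615, 0.789, 0.001], [0.001, 0.0, -1.0]] F [0.6, 0.1, 0.2] w 0.992 0.0
top door_grip [([0.508, -0.039, 0.194], 0.62)]
top pan []
top button_jar [([0.472, -0.257, 0.001], 0.78)]
top red_spool [([0.427, 0.278, -0.0], 0.8)]
top orange_spool []
side door_grip []
side pan []
side button_jar []
side red_spool []
side orange_spool []
```

View pics/side8.png

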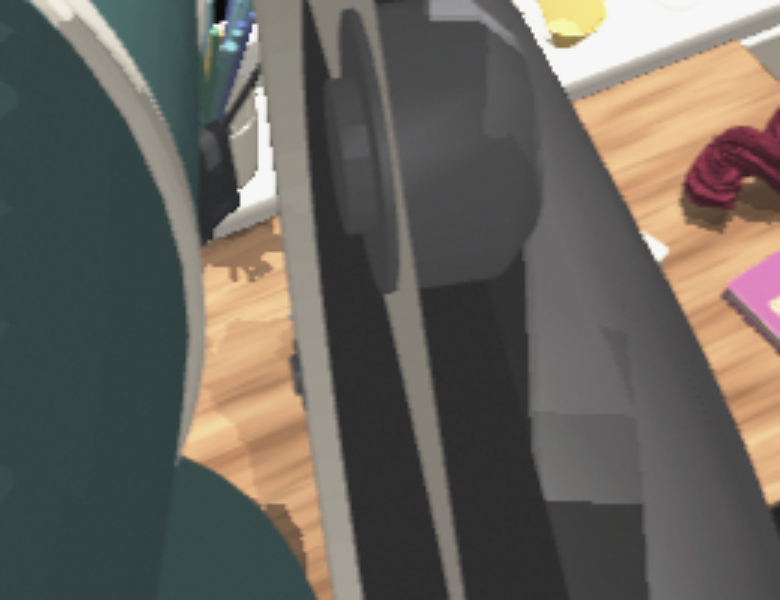

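The side camera is blocked by the arm itself. I lower the hand a little to clear the view.

Call:
play_rows(
  plan=[85, 0, 0, 0.8, 0, 0, 0, 85, 0, 0, 0.8, 0, 0, 0, 85, 0, 0, 0.8, 0, 0, 0, 85, 0, 0, 0.8, 0, 0, 0, 85, 0, 0, 0, 0, 0, 0],
)

```text
t: 28.25
tcp_pos: [0.4712, 0.0944, 0.2329]
orientation: [[-0.784, 0.621, -0.005], [0.621, 0.784, -0.003], [0.002, -0.005, -1.0]]
contact_force: [-1.2, -0.1, 0.7]
width: 0.995
gripper_force: 0.0
```

Run:
```python
from h import *
s=st()
O=np.array([.578,-.1215]);x=np.array([.784,-.621]);y=np.array([.621,.784])
for c in('top','side'):
    p,d=arm.read_camera(c);W=cloud(c,d)
    if c=='side':cv2.imwrite(f'pics/{c}9.png',cv2.resize(p[120:320,180:440],None,fx=3,fy=3))
    for n in('door_grip','button_jar','red_spool','orange_spool','pan'): print(c,n,[(np.round(k['position'],3).tolist(),round(k['conf'],2)) for k in arm.mark_of(c,n)[:2]])
    L=W[...,:2]-O; X=L@x;Y=L@y
    for lo,hi in((.07,.09),(.15,.17)):
        m=(d>0)&(W[...,2]>lo)&(W[...,2]<hi)&(abs(Y-.019)<.07)&(X>-.13)&(X<-.06);print(lo,m.sum(),np.round(np.median(X[m]),4) if m.any() else 0)
```

```text
28.25 q [-0.849, 0.216, 0.667, 2.049, -0.163, 0.934, 0.806] p [0.4712, 0.0944, 0.2329] R [[-0.784, 0.621, -0.005], [0.621, 0.784, -0.003], [0.002, -0.005, -1.0]] F [-1.2, -0.1, 0.7] w 0.995 0.0
top door_grip [([0.506, -0.04, 0.196], 0.95)]
top button_jar [([0.474, -0.258, 0.002], 0.94)]
top red_spool [([0.428, 0.279, 0.002], 0.69)]
top orange_spool []
top pan []
0.07 112 -0.0834
0.15 61 -0.0864
side door_grip [([0.503, -0.032, 0.199], 0.88)]
side button_jar [([0.48, -0.26, -0.005], 0.89)]
side red_spool []
side orange_spool [([0.582, 0.112, -0.002], 0.48)]
side pan [([0.501, -0.033, 0.2], 0.37)]
0.07 253 -0.0839
0.15 134 -0.0867
```

View pics/side9.png

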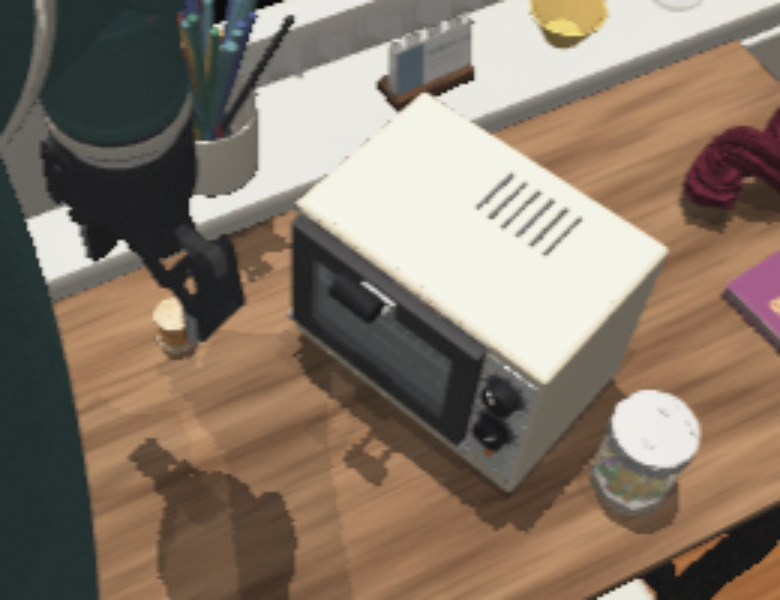

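The door is flush in its frame, with the handle at (355,295) and nothing standing out. The jar and orange spool are where they were, and the networks put the red spool at its starting position. Handing in.

```bash
python3 -c "
from station import arm
print(arm.hand_in())"
```

```text
the job is handed in; nothing more can be done
None
```

The job is handed in after about 28 s: the pan sits level on the rack inside the fully shut oven, and the jar and both spools are where they started; the hand-in call gave no verdict.

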